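Unlock the crumb well's scraper bar and tilt it out

ROBOT

A 6-joint arm with a two-finger parallel gripper is mounted at the origin on the work surface. World frame = base frame: x ahead of the robot, y to its left, z up, the work surface at z = 0. Lengths are in m, angles in rad, forces in N, time in s.
With the tool pointing down it reaches from about 0.35 to 0.85 m from the base axis. Payload 8.1 kg.
Tool frame: the origin (TCP) lies at the very end of the fingers, on their centre line; the grasp point (between the pads) lies 19 mm behind it; x points along the fingers, y is the direction in which the jaws open and shut, and the axes are right-handed (so a half turn about x gives the same grasp; the last joint's range is limited). The gripper opens to 93 mm and grips with 3 to 60 N. Pads are 15 mm wide; open, the fingers measure 128 mm over their backs; the gripper's body (75 mm by 188 mm) begins 65 mm behind the grasp point.
Start: joints at [1.019, 0.13, 1.488, -0, 1.523, -0.085], TCP at [0.27, 0.536, 0.219] pointing down, gripper open.
Joint ranges: [-2.96, 2.96], [-0.89, 2.26], [0.02, 2.5], [-1.34, 4.48], [0, 2.73], [-2.66, 2.66]. Speed limits (rad/s): [2.39, 2.39, 2.79, 3.14, 3.14, 3.14].

INTERFACE

Orientations are given as a 3x3 rotation matrix whose columns are the frame's x, y, z axes.
In Python, from rig import bot, optics, nets gives the robot as it stands. Calls block until the motion is done:
- bot.movep(position, orientation): joint-space move of the TCP to a pose.
- bot.line_to(position, ori=None, rate=0.15): straight line of the TCP; ori=None keeps the orientation; rate is the mean speed in m/s.
- bot.goto_joints(angles): joint-space move.
- bot.move_gripper(opening, newtons=None): finger opening in m; newtons is the grip in N (None keeps the last); returns when the fingers have stopped.
- bot.sleep(seconds).
- bot.inverse_kinematics(position, orientation): joint angles nearest the present ones, or None.
- optics.snapshot(name): name is "side" or "top"; returns (picture, depth): 480x640x3 uint8, red, green, blue; 480x640 float32, m along the optical axis (not along the pixel's ray), 0 where there is no reading.
- optics.get_calibration(name): a dict with "fx", "fy", "cx", "cy" (pixels), "k1" (the pictures are not rectified: a ray, as slopes to the right and down, at radius r is drawn at 1 + k1 r^2 times it, then the intrinsics apply), "rvec" (rotation vector, rad) and "tvec" (3), from world to camera coordinates, as OpenCV has them. Camera axes: x right, y down, z forward; pixel columns grow to the right and rows downward; lengths in m; the calibration is good to about 2 mm. A picture is of the moment at which its call begins. get_calibration takes no time and is no camera call.
A pose or a line that the arm cannot do raises bot.PlanningError and nothing moves.
- bot.sign_off(): hands the job in, once; it reports no verdict.
Trained networks look in the newest picture that a camera, given by its name, has taken for a name from the list of things; names that differ only in an ending like _2 or _b are one class to them, and where a whole thing is asked for, a point or a joint stands for the part that bears it (a point fixed in the world has none). Each returns a list of dicts, best first, with "score" (0 to 1); they miss things now and then, are a little off and sometimes report something else, mostly with a low value. They report only what shows in the picture. A call takes as long as a camera call. They do not tell look-alikes from the thing itself.
- nets.search_frame(camera, label): "xy" ([column, row] in pixels, amid what is visible of it).
- nets.outline_of(camera, label): "region" (480x640 bool, what is visible of it) and "xy" ([column, row] in pixels, amid what is visible of it).
Readings, each from a call of its own:
- bot.read_time(): time.
- bot.read_joint_positions(): joint angles.
- bot.read_joint_velocities(): joint speeds.
- bot.read_effort(): joint torques, N m.
- bot.read_position(): TCP position.
- bot.read_ee_rot(): TCP orientation.
- bot.read_force(): force on the tool from outside, world axes, zero at the start.
- bot.read_torque(): the same for the moment, N m.
- bot.read_opening(): finger opening in m.
Only numpy, scipy, OpenCV 4.12 (cv2) and the standard library are available. Lean on these libraries where they do the work, as an engineer would, in place of code of your own. Each camera call takes 0.05 s, during which the arm holds its last target. There are 200 camera calls.

TASK

The scraper bar has to come out of the crumb well for cleaning: pull the well's lock knob fully up and leave it up, then slide the bar towards the knob and tilt its other end up, so that it comes out diagonally through the mouth, which is shorter than the bar. Finish while still holding the bar still in the gripper, in the air with all of it at least 10 cm above the well's deck and nothing else carrying it. Leave the trays, bottle, nut and tools around the well where they are.

Things in the scene. Friction and masses are not known exactly. Their poses are not given: they have to be found in the camera images.
- mouth (a point): Crumb well: fixed open-topped steel trough, 340 x 154 mm in plan, its deck (top) 62 mm above the table. This point: centre of its rectangular mouth at deck height; +z up, +y along the trough to the lock knob. The mouth is 150 mm long (y -75 to +75) and 130 mm wide (x). Steel end plates 4 mm thick cover the rest of the trough
- well_floor (a point): Centre of the well's inner floor, 54 mm straight below the mouth's centre; same axes. Clear height under the end plates is 50 mm. Under them are two pockets 46 mm wide, centred on x = 0: one reaches to y = -135, the longer one, under the lock knob, to y = +195
- bar_middle (a point): Scraper bar: loose white bar with a thin steel blade edge, 240 mm long (its y) x 24 mm wide (x) x 14 mm thick, about 0.22 kg, flat on the well's floor with both ends under the end plates. This point: middle of the bar, 7 mm above its underside. With the lock up it can slide about 65 mm to the knob; this brings its near end into the mouth, to come up first at a tilt of some 14 to 18 degrees
- bar_grip (a point): Grip of the bar: a block 40 mm long (y), 24 mm wide (x), flush with the bar's sides, its top 41 mm above the bar's underside. This point is at its centre line, 28 mm above the bar's underside, 20 mm from the bar's middle towards the near end
- bar_near_end (a point): Centre of the bar's end face at its own -y (the end farther from the lock knob, which comes out first), 7 mm above its underside
- bar_far_end (a point): Centre of the bar's other end face, at its own +y (under the plate with the lock knob), 7 mm above its underside
- lock (a joint): Lock pin of the well, slides straight up: 0 = down (locked: the 12 mm steel pin stands in the pocket just beyond the bar's end and stops it from sliding), 0.030 m = fully up (the pin's lower end 32 mm above the well's floor). Stays where it is left; about 6 N moves it
- knob (a point): Lock knob: black upright round knob, 22 mm diameter, 30 mm tall, on top of the lock pin, 140 mm from the mouth's centre along the well's +y. This point is on its axis 17 mm above its underside (13 mm below its rim) and moves with it; when down, its underside is 2 mm above a low collar (28 mm diameter) whose top is 66 mm above the table
- full_tray: Bystander: clear tray 100 x 150 x 35 mm with two fried patties, beside the well. Origin under its centre
- empty_tray: Bystander: the same tray, empty. Origin under its centre
- nut: Bystander: round steel nut, 30 mm diameter, 16 mm tall, by the robot's side of the well. Origin under its centre
- turner: Bystander: spatula, 280 mm long, lying on the table
- spray: Bystander: white bottle, 64 mm diameter, 170 mm tall. Origin under its centre
- label_roll: Bystander: roll of blank labels, 90 mm diameter, 50 mm tall. Origin under its centre
- thermometer: Bystander: hand thermometer, 90 mm body and 100 mm probe, lying on the table
Mind the look-alikes: they are no part of the job. Leave any orange or red look-alike of the part that bears bar_middle alone.

How it is judged:
By the outcome, as a careful person would: the job done as asked, in the order asked, and still so for the second after the job is handed in, while the arm keeps its last pose, push and grip.
It also fails if it takes over 58 s, if anything falls off the work surface, if the arm or the gripper's body presses on something with over 40 N, if the wrist force passes 120 N, or if a joint passes its speed limit or range.

## Working session

There is one attempt and no reset: what is moved stays moved. The work goes in short steps, each a Python script; the robot and the scene stay as the last script left them, time stands still between calls to the robot, and variables do not carry over. Pictures are saved under pics/ and viewed, about 8 in all and at most 12, crops included, and the job is handed in when it is done.

```bash
mkdir -p pics; ls; python3 - <<'E'
from rig import bot, optics, nets
import cv2
for n in ("side","top"):
    p,d=optics.snapshot(n); cv2.imwrite(f"pics/{n}0.png",p[:,:,::-1]); 
    print(n,optics.get_calibration(n),(d>0).mean())
    for l in ("knob","bar_middle","bar_grip","mouth","lock"):
        try: print(l,[(x["xy"],round(x["score"],2)) for x in nets.search_frame(n,l)])
        except Exception as e: print(l,e)
print(bot.read_time())
E
```

```text
pics
side {'fx': 583.0275325982204, 'fy': 583.0275325982204, 'cx': 323.11683765320396, 'cy': 234.32092269541923, 'k1': -0.09690418365008796, 'rvec': array([ 2.11429367, -0.52976084,  0.26356432]), 'tvec': array([-0.41528041,  0.19234273,  1.32565309])} 0.995947265625
knob [([316.8, 199.4], 0.66), ([352.3, 354.2], 0.28)]
bar_middle [([268.3, 372.9], 0.9), ([340.1, 239.7], 0.84), ([229.9, 227.9], 0.83)]
bar_grip [([340.0, 240.7], 0.85), ([265.9, 372.8], 0.79), ([224.6, 229.4], 0.68)]
mouth [([342.4, 235.0], 0.72)]
lock [([340.4, 239.1], 0.69), ([341.8, 237.7], 0.58), ([317.7, 198.5], 0.57)]
top {'fx': 568.7721181313192, 'fy': 568.7721181313192, 'cx': 312.51190863619945, 'cy': 238.58021766591474, 'k1': -0.015282388725587214, 'rvec': array([ 2.16367053, -2.19823051,  0.12223536]), 'tvec': array([-0.0083729 ,  0.46223552,  1.51118773])} 0.9959700520833333
knob [([288.4, 206.4], 0.71), ([253.5, 212.5], 0.62), ([166.3, 158.2], 0.25)]
bar_middle [([420.1, 341.9], 0.81), ([304.8, 212.4], 0.75)]
bar_grip [([305.8, 212.5], 0.74), ([212.7, 303.7], 0.74), ([422.7, 334.3], 0.59)]
mouth [([291.0, 209.1], 0.97)]
lock [([252.4, 213.7], 0.54), ([308.1, 210.5], 0.39)]
0.6
```

View pics/side0.png

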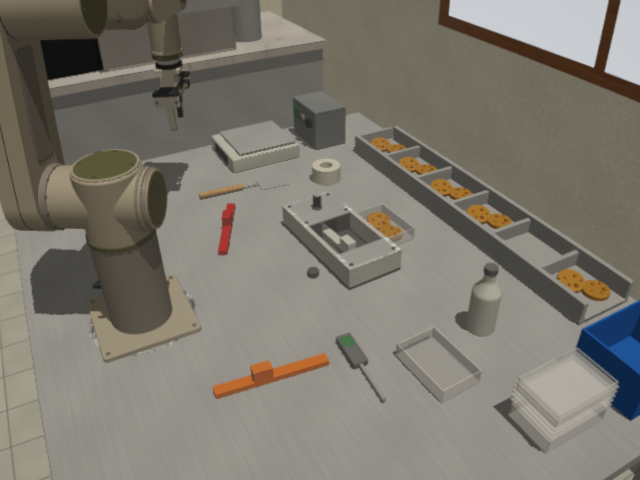

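View pics/top0.png

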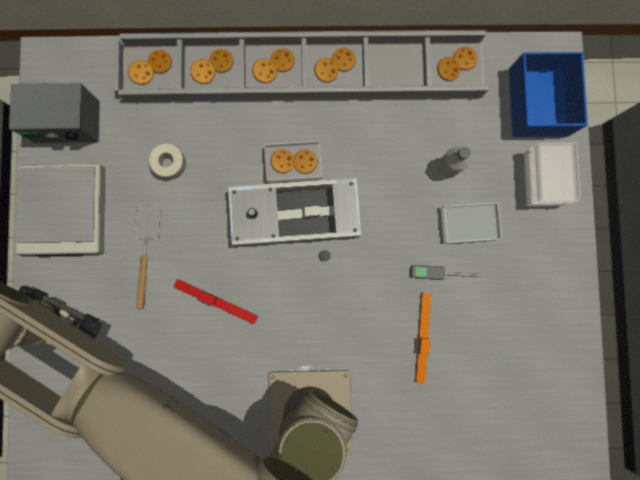

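Side view: the white bar in the well shows at about (340,238) and the knob at (317,200). In the top view the bar is at (304,212) and the knob at (252,213). Candidates for the bar are the white one in the well (top 304,212), the red look-alike (top 215,302; side 228,228) and the orange look-alike (top 424,338; side 268,373). I choose the white one inside the well. Next I measure it from both views and check it in a close crop.

```bash
cat > h.py <<'E'
import numpy as np, cv2
from rig import bot, optics, nets
def cal(n):
    c=optics.get_calibration(n); R=cv2.Rodrigues(c["rvec"])[0]
    K=np.array([[c["fx"],0,c["cx"]],[0,c["fy"],c["cy"]],[0,0,1]]); return K,np.array([c["k1"],0,0,0.]),R,np.array(c["tvec"]).ravel(),c["rvec"],c["tvec"]
def rays(n,uv):
    K,D,R,t,_,_=cal(n); uv=np.asarray(uv,float).reshape(-1,1,2)
    s=cv2.undistortPoints(uv,K,D).reshape(-1,2); return np.c_[s,np.ones(len(s))]
def world(n,uv,depth):
    K,D,R,t,_,_=cal(n); return (rays(n,uv)*np.asarray(depth).reshape(-1,1)-t)@R
def cloud(n,d):
    v,u=np.mgrid[0:480,0:640]; return world(n,np.c_[u.ravel(),v.ravel()],d.ravel()).reshape(480,640,3)
def proj(n,P):
    K,D,R,t,rv,tv=cal(n); return cv2.projectPoints(np.asarray(P,float).reshape(-1,1,3),rv,tv,K,D)[0].reshape(-1,2)
def tri(a,b): # pixel in side, top
    A=[];B=[]
    for n,uv in (("side",a),("top",b)):
        K,D,R,t,_,_=cal(n); d=(rays(n,[uv])@R)[0]; d/=np.linalg.norm(d); o=-t@R
        M=np.eye(3)-np.outer(d,d); A.append(M);B.append(M@o)
    return np.linalg.lstsq(np.vstack(A),np.hstack(B),rcond=None)[0]
E
python3 - <<'E'
from h import *
im={}
for n,(r0,r1,c0,c1) in dict(side=(180,290,270,410),top=(170,255,220,370)).items():
    p,d=optics.snapshot(n); W=cloud(n,d); np.savez(f"{n}.npz",p=p,d=d,W=W)
    s=4; im[n]=cv2.resize(p[r0:r1,c0:c1,::-1],None,fx=s,fy=s,interpolation=cv2.INTER_CUBIC)
    S=np.zeros((480,640),bool);S[r0:r1,c0:c1]=1
    dk=S&(abs(W[...,2]-.062)<.005); P=W[dk]
    print(n,"deck z",np.median(P[:,2]),"rect",cv2.minAreaRect(P[:,:2].astype(np.float32)*1000))
    for l in ("knob","bar_grip","bar_middle"):
        for x in nets.outline_of(n,l)[:3]:
            u,v=x["xy"]
            if not(c0<u<c1 and r0<v<r1): continue
            Q=W[x["region"]]; print(" ",l,round(x["score"],2),x["xy"],x["region"].sum(),"med",np.median(Q,0).round(4),"z%",np.percentile(Q[:,2],[5,50,95]).round(4), "rect",cv2.minAreaRect(Q[:,:2].astype(np.float32)*1000))
w=max(i.shape[1] for i in im.values())
im={k:cv2.copyMakeBorder(i,0,0,0,w-i.shape[1],cv2.BORDER_CONSTANT) for k,i in im.items()}
cv2.imwrite("pics/crop_top.png",im["top"]);cv2.imwrite("pics/crop_side.png",im["side"])
E
```

```text
side deck z 0.06319324714571044 rect ((532.1502075195312, 32.62890625), (161.21078491210938, 349.2421569824219), 3.649061441421509)
  knob 0.39 [319.2, 199.1] 95 med [0.5227 0.1375 0.0929] z% [0.0739 0.0929 0.1052] rect ((226.88360595703125, -465.00274658203125), (1364.8948974609375, 19.47430419921875), 63.83798599243164)
  bar_grip 0.7 [338.3, 240.4] 430 med [0.5248 0.0098 0.0252] z% [0.0145 0.0252 0.052 ] rect ((260.5594482421875, -495.8321533203125), (1341.0472412109375, 81.56853485107422), 62.74595642089844)
  bar_middle 0.75 [339.9, 240.1] 423 med [0.5248 0.0064 0.0256] z% [0.0145 0.0256 0.052 ] rect ((259.2890319824219, -498.30218505859375), (1335.49462890625, 81.530029296875), 62.74415588378906)
top deck z 0.06222515419440921 rect ((533.5167236328125, 32.26739501953125), (155.39334106445312, 340.35443115234375), 3.4001352787017822)
  bar_grip 0.77 [306.2, 212.2] 500 med [0.5324 0.0009 0.024 ] z% [0.0164 0.024  0.0526] rect ((532.6895751953125, 2.0688552856445312), (26.805849075317383, 149.75375366210938), 2.426370620727539)
  bar_middle 0.76 [306.2, 212.8] 570 med [ 5.321e-01 -4.000e-04  2.380e-02] z% [0.014  0.0238 0.0533] rect ((450.6575012207031, -24.432945251464844), (230.08103942871094, 153.3938446044922), 18.453289031982422)
```

View pics/crop_top.png

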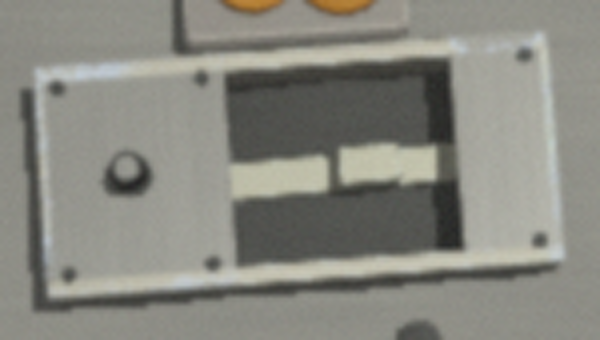

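View pics/crop_side.png

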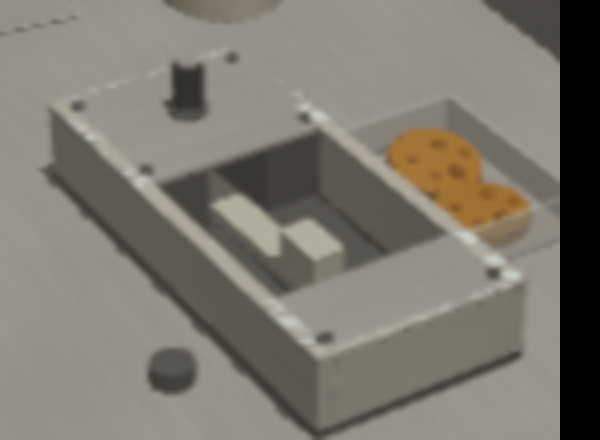

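The crop shows a well with a white bar and its grip block. In the full frames the block is at top (312.5,211) and side (348,240), and the knob rim is at top (252,211) and side (316.8,196). The choice of the white bar is confirmed. Next I refine with two-view triangulation and the depth cloud.

```bash
python3 - <<'E'
from h import *
c,s=np.cos(np.radians(3.4)),np.sin(np.radians(3.4)); X=np.array([c,s]);Y=np.array([-s,c])
C=np.array([.5335,.0323])-.03*Y; print("mouth pred",C,"knob pred",C+.14*Y)
print("knob rim tri",tri((316.8,196.3),(251.9,211.3)),"grip top tri",tri((348.2,240),(312.4,211.2)))
cor={"farL":((310.5,226.5),(276.4,188.5))}
for n in("top","side"):
    f=np.load(n+".npz");W=f["W"];p=f["p"].astype(int)
    q=np.stack([(W[...,:2]-C)@X,(W[...,:2]-C)@Y,W[...,2]],-1)*1000
    def st(name,m): 
        P=q[m]
        if len(P): print(n,name,len(P),"med",np.median(P,0).round(1),"lo",np.percentile(P,3,0).round(1),"hi",np.percentile(P,97,0).round(1))
    inb=(abs(q[...,0])<60)&(abs(q[...,1])<80)
    bright=p.sum(2)>450
    st("griptop",inb&(q[...,2]>42)&(q[...,2]<56)&(abs(q[...,0])<30)&bright&(q[...,1]<30)&(q[...,1]>-60))
    st("bartop",inb&(q[...,2]>15)&(q[...,2]<29)&bright&(abs(q[...,0])<30))
    st("floor",inb&(q[...,2]<13))
    st("hole",(abs(q[...,0])<75)&(abs(q[...,1])<85)&(q[...,2]<54))
    st("knob",(abs(q[...,0])<20)&(abs(q[...,1]-140)<25)&(q[...,2]>85)&(q[...,2]<110))
print(bot.read_position(),bot.read_ee_rot().round(3) , bot.read_opening())
E
```

```text
mouth pred [0.53527919 0.00235281] knob pred [0.5269763  0.14210638]
knob rim tri [0.52633878 0.14034046 0.10070681] grip top tri [ 0.53305119 -0.01636154  0.05007951]
top griptop 116 med [ -1.4 -17.1  49.4] lo [-11.7 -36.1  43.8] hi [ 9.3  1.2 54.2]
top bartop 260 med [-1.8 30.7 22.3] lo [-13.  -59.   16.7] hi [ 8.7 73.7 27.6]
top floor 1659 med [-13.6   0.1   8.1] lo [-56.7 -71.8   1.7] hi [56.6 71.  12.6]
top hole 2707 med [ 3.6 -0.3 10.1] lo [-55.9 -73.4   2.4] hi [65.1 71.7 49.1]
top knob 63 med [ -1.7 139.6 100.8] lo [-10.1 129.9  87.6] hi [  9.  147.8 107.4]
side griptop 73 med [ -2.5 -16.8  50.6] lo [-13.4 -33.3  47.6] hi [ 8.3  2.6 55.2]
side bartop 97 med [-5.  51.3 23.4] lo [-14.7  20.6  20.3] hi [ 6.2 78.  27. ]
side floor 277 med [34.5 38.5  9.5] lo [-24.7  -9.6   6.2] hi [58.8 78.1 12.7]
side hole 1355 med [29.5 37.3 25.1] lo [-43.7 -36.5   7. ] hi [67.  80.3 52.4]
side knob 65 med [ -3.8 135.5  96.9] lo [-11.5 128.   85.5] hi [  6.2 145.8 105.8]
[0.27001819 0.53580541 0.21862537] [[ 0.     0.45   0.893]
 [-0.     0.893 -0.45 ]
 [-1.    -0.     0.   ]] 0.09286086676794206
```

```bash
cat >> h.py <<'E'
c_,s_=np.cos(np.radians(3.4)),np.sin(np.radians(3.4))
WX=np.array([c_,s_,0]);WY=np.array([-s_,c_,0]);WZ=np.array([0,0,1.])
C=np.array([.5343,.0013,.062])
def pt(x,y,z): return C+x*WX+y*WY+z*WZ   # mouth frame -> world
def ori(lean,sgn=1): # lean: gripper body leans to +y by lean rad; jaws along well x
    tx=-(np.cos(lean)*WZ+np.sin(lean)*WY); ty=sgn*WX; return np.c_[tx,ty,np.cross(tx,ty)]
E
python3 - <<'E'
from h import *
K=pt(0,.140,0); 
for s in(1,-1): print(s,bot.inverse_kinematics(K+[0,0,.1],ori(0,s)))
O=min((ori(0,s) for s in(1,-1)),key=lambda o:9 if (j:=bot.inverse_kinematics(K+[0,0,.1],o)) is None else abs(j[5]))
bot.move_gripper(.06,25); bot.movep([K[0],K[1],.17],O)
bot.line_to([K[0],K[1],.070],rate=.12); bot.move_gripper(0,25)
print(bot.read_opening(),bot.read_position(),bot.read_force())
z=bot.read_position()[2]; bot.line_to([K[0],K[1],z+.0305],rate=.06)
print(bot.read_opening(),bot.read_position(),bot.read_force(),bot.read_time())
p,d=optics.snapshot("side"); cv2.imwrite("pics/knobup.png",cv2.resize(p[120:280,240:420,::-1],None,fx=3.5,fy=3.5))
E
```

```text
1 [ 1.67843751e-01  1.43581228e-02  1.71406266e+00 -4.44089210e-16
  1.41317187e+00  1.08502556e-01]
-1 None
0.021562507126050047 [0.52590712 0.14103298 0.07008551] [-1.47327345 -0.53449325  2.36792716]
0.02151783326070036 [0.52570274 0.14096279 0.09956832] [  6.1471505    1.77383619 -13.65405385] 5.7917
```

```bash
cat > plan.py <<'E'
import numpy as np
from scipy.sparse import csr_matrix
from scipy.sparse.csgraph import dijkstra
# mm, mouth frame y,z ; bar middle-underside frame
def box_pts(a,b,c,d,n=3.):
    ys=np.linspace(a,b,int((b-a)/n)+2);zs=np.linspace(c,d,int((d-c)/n)+2)
    return np.vstack([np.c_[ys,0*ys+c],np.c_[ys,0*ys+d],np.c_[0*zs+a,zs],np.c_[0*zs+b,zs]])
def sd(P,B):
    a,b,c,d=B; qy=np.maximum(a-P[...,0],P[...,0]-b);qz=np.maximum(c-P[...,1],P[...,1]-d)
    return np.hypot(np.maximum(qy,0),np.maximum(qz,0))+np.minimum(np.maximum(qy,qz),0)
BAR=[(-120,120,0,14),(-40,0,0,41)]
OB=[(-200,260,-70,-54),(-140,-75,-4,0),(75,200,-4,0),(-145,-135,-54,0),(195,205,-54,0),(134,146,-22,0)]
GOB=[(75,200,-4,0),(-140,-75,-4,0),(126,154,0,4),(129,151,4,66)]
def clear(y,z,th,lean0):
    """y,z of bar middle underside; th tilt (near end up); tool lean at th=0 towards +y"""
    y,z,th=[np.asarray(v,float)[:,None] for v in(y,z,th)]
    best=np.full(len(y),1e3)
    c,s=np.cos(th),np.sin(th)
    def fw(P): return np.stack([y+c*P[:,0]+s*P[:,1], z-s*P[:,0]+c*P[:,1]],-1)
    def bk(P): dy,dz=P[:,0]-y,P[:,1]-z; return np.stack([c*dy-s*dz,s*dy+c*dz],-1)
    for b in BAR:
        m=fw(box_pts(*b))
        for o in OB:
            best=np.minimum(best,sd(m,o).min(1)); best=np.minimum(best,sd(bk(box_pts(*o)),b).min(1))
    l0,sl=np.cos(lean0),np.sin(lean0)
    for b in [(-10,10,-19,70),(-40,40,65,230)]:  # tool frame: across, along (up)
        P=box_pts(*b,5.); L=np.c_[-20+l0*P[:,0]+sl*P[:,1], 28-sl*P[:,0]+l0*P[:,1]]
        m=fw(L)
        for o in GOB: best=np.minimum(best,sd(m,o).min(1))
    return best
if __name__=="__main__":
    lean0=np.radians(-12)
    Y=np.arange(-60,80,2.);Z=np.arange(-51.,50,2.);T=np.radians(np.arange(0,41,1.5))
    g=np.stack(np.meshgrid(Y,Z,T,indexing="ij"),-1); sh=g.shape[:3]; F=g.reshape(-1,3)
    cl=np.concatenate([clear(*p.T,lean0) for p in np.array_split(F,200)]).reshape(sh)
    idx=np.arange(cl.size).reshape(sh); r=[];q=[];w=[]
    L=np.array([2,2,3.])
    for d in [(a,b,e) for a in(-1,0,1) for b in(-1,0,1) for e in(-1,0,1) if (a,b,e)>(0,0,0)]:
        A=tuple(slice(max(0,-k),n-max(0,k)) for k,n in zip(d,sh));B=tuple(slice(max(0,k),n-max(0,-k)) for k,n in zip(d,sh))
        m=np.minimum(cl[A],cl[B]);ok=m>1.5
        r.append(idx[A][ok]);q.append(idx[B][ok]);w.append(np.linalg.norm(L*d)*(1+(10/np.minimum(m[ok],12))**3))
    G=csr_matrix((np.concatenate(w),(np.concatenate(r),np.concatenate(q))),shape=(cl.size,)*2)
    s0=idx[np.argmin(abs(Y-4)),1,0]
    D,pr=dijkstra(G,directed=False,indices=s0,return_predecessors=True)
    far=g[...,1]-120*np.sin(g[...,2])
    goal=(far>8)&np.isfinite(D.reshape(sh)); print(goal.sum())
    k=idx[goal][np.argmin(D[idx[goal]])]; path=[]
    while k>=0: path.append(k);k=pr[k]
    path=F[path[::-1]]; 
    o=np.c_[path[:,:2],np.degrees(path[:,2]),cl.ravel()[[0]*0+list(np.ravel_multi_index((np.searchsorted(Y,path[:,0]),np.searchsorted(Z,path[:,1]),np.searchsorted(T,path[:,2]-1e-6)),sh))]]
    print(o[::3].round(1)); np.save("path.npy",path)
E
time python3 plan.py
```

```text
10640
[[  4.  -49.    0.    5. ]
 [  8.  -45.    0.    9. ]
 [ 14.  -45.    0.    9. ]
 [ 20.  -45.    0.    9. ]
 [ 26.  -45.    0.    9. ]
 [ 32.  -45.    0.    9. ]
 [ 38.  -45.    0.    9. ]
 [ 44.  -39.    3.    7.7]
 [ 48.  -33.    6.    5.7]
 [ 48.  -27.   10.5   5.1]
 [ 46.  -21.   13.5   5. ]
 [ 40.  -19.   13.5   5. ]
 [ 34.  -19.   13.5   6.4]
 [ 28.  -15.   15.    6.7]
 [ 22.  -15.   15.    7.9]
 [ 16.  -15.   15.    7.9]
 [ 10.  -13.   15.    9.4]
 [  4.   -9.   16.5  10.9]
 [ -2.   -9.   16.5  10.9]
 [ -8.   -7.   16.5  12.3]
 [-14.   -5.   16.5  12.2]
 [-20.   -3.   16.5  12. ]
 [-26.   -1.   16.5  11.8]
 [-32.    1.   16.5  11.6]
 [-38.    1.   16.5  11.5]
 [-44.    3.   16.5  11.7]
 [-50.    5.   16.5  11.9]
 [-56.    9.   15.   12.3]
 [-58.   15.   10.5  13.5]
 [-58.   21.    6.   16.1]]
real	0m21.005s
user	0m18.757s
sys	0m2.844s
```

View pics/knobup.png

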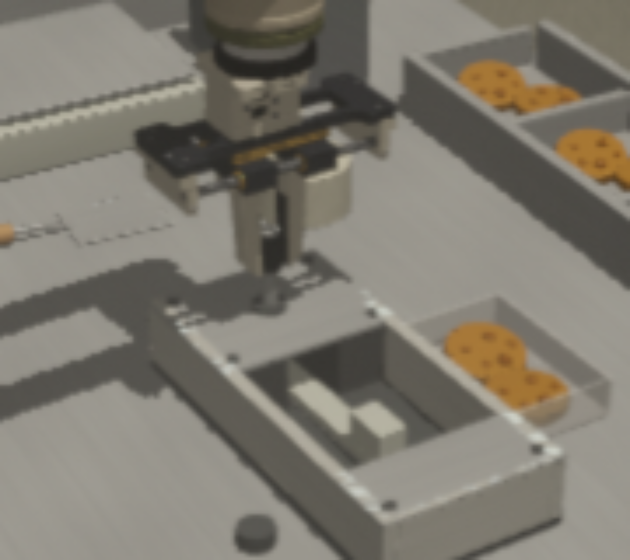

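The knob and fingers are up, with the knob off the collar at about (265,295) in this crop. I'll push slightly further to be sure it is at its stop, then release, look, and grasp the bar.

```bash
cat >> h.py <<'E'
def tcp(y,z,th,lean0,x=-.001,d=0.): # mm mouth-frame bar middle underside, tilt -> world TCP, ori ; d lateral
    c,s=np.cos(th),np.sin(th); gy=y+c*-20+s*28; gz=z+s*20+c*28
    O=ori(lean0+th); return pt(x,gy/1e3,gz/1e3)+.019*O[:,0],O
E
python3 - <<'E'
from h import *
p=bot.read_position(); bot.line_to([p[0],p[1],.070+.0335],rate=.03)
print("up",bot.read_position(),bot.read_force(),bot.read_opening())
bot.move_gripper(.06,25); p=bot.read_position(); bot.line_to([p[0],p[1],.19],rate=.2)
L=np.radians(-12); T,O=tcp(4,-54,0,L); print("target",T)
bot.move_gripper(.05); A=T+[0,0,.16]
j=bot.inverse_kinematics(A,O); print(j); bot.movep(A,O)
for n in("side","top"):
    im,d=optics.snapshot(n); np.savez(n+"2.npz",p=im,d=d,W=cloud(n,d))
    if n=="side": cv2.imwrite("pics/s2.png",cv2.resize(im[140:290,250:410,::-1],None,fx=4,fy=4,interpolation=cv2.INTER_CUBIC))
    W=np.load(n+"2.npz")["W"]; q=np.stack([(W-C)@WX,(W-C)@WY,W[...,2]],-1)*1e3
    m=(abs(q[...,0])<18)&(abs(q[...,1]-140)<18)&(q[...,2]>80)&(q[...,2]<140)
    print(n,m.sum(),np.median(q[m],0),np.percentile(q[m][:,2],[5,95]) if m.any() else "")
print(bot.read_time(),bot.read_position())
E
```

```text
up [0.52560975 0.14072349 0.10117039] [ 12.51334641   2.33049223 -24.6503624 ] 0.02166947623966774
target [ 0.53401638 -0.01078777  0.0174152 ]
[-0.25788431  0.01300403  1.70210414  0.19943773  1.49423281 -0.33929112]
side 130 [ -3.31244927 136.59964051 115.31925513] [ 84.01547716 133.08202903]
top 73 [ -1.07799316 138.82158677 128.45023826] [105.436407   133.56933912]
8.6833 [ 0.534119   -0.00989282  0.17758597]
```

View pics/s2.png

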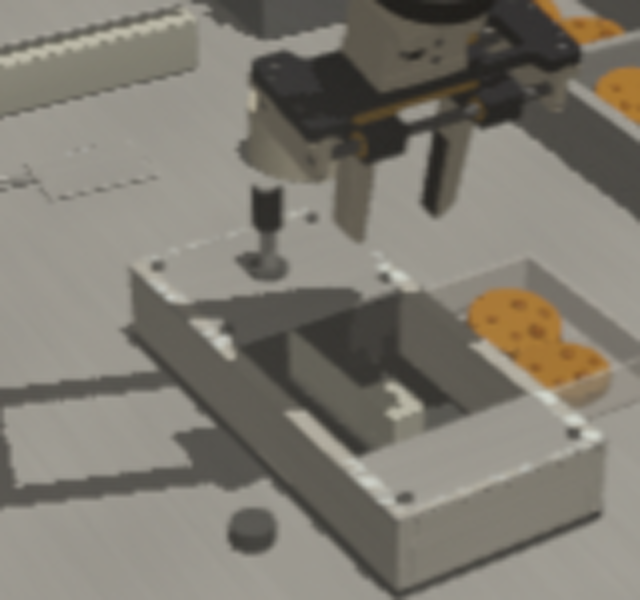

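The lock is up: the rod is visible below the knob at (268,230) in the crop, and the pull force rose to 25 N at the stop. Now I grasp and slide the bar.

```bash
python3 - <<'E'
from h import *
L=np.radians(-12); T,O=tcp(4,-54,0,L)
bot.line_to(T+[0,0,.03],rate=.15); bot.line_to(T,rate=.06); print("down",bot.read_position()-T,bot.read_force())
bot.move_gripper(0,50); print("grip",bot.read_opening(),bot.read_force())
for w in [(4,-50,0),(40,-47,0)]:
    T,O=tcp(*w,L); bot.line_to(T,ori=O,rate=.06); print(w,(bot.read_position()-T).round(4),bot.read_force().round(1),bot.read_opening())
im,d=optics.snapshot("side"); cv2.imwrite("pics/s3.png",cv2.resize(im[140:290,250:410,::-1],None,fx=4,fy=4,interpolation=cv2.INTER_CUBIC))
print(bot.read_time(),bot.read_torque())
E
```

```text
down [-2.17521303e-04  5.27925345e-05 -2.70225796e-04] [0.93939061 0.32141112 0.15897497]
grip 0.02377744899877219 [-0.66276761 -0.00945311  2.38218   ]
(4, -50, 0) [-0. -0. -0.] [ 0.6  0.3 -3.2] 0.023847267388604865
(40, -47, 0) [0.     0.0001 0.    ] [-0.2  0.5 -3.4] 0.02407966656795851
11.95 [-0.24579632  0.05887378  0.03916398]
```

View pics/s3.png

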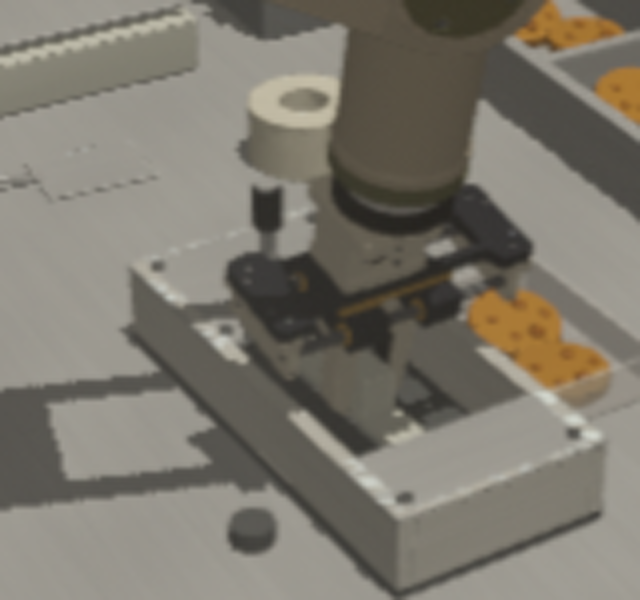

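The bar is held (24 mm opening) and lifted, and the knob is clear of the gripper. Next I follow the rest of the planned path, aborting on any force rise.

```bash
python3 - <<'E'
from h import *
L=np.radians(-12); f0=bot.read_force(); t0=bot.read_torque()
P=np.load("path.npy"); i=np.where((P[:,0]>=44)&(P[:,2]>0))[0][0]
P=P[i:]; P=P[P[:,0]>=-54]; W=list(P[:-1:3])+[P[-1]]
for w in W:
    T,O=tcp(*w,L); bot.line_to(T,ori=O,rate=.06)
    f=bot.read_force()-f0; t=bot.read_torque()-t0
    print(w[:2],round(np.degrees(w[2]),1),f.round(1),t.round(2),round(bot.read_opening(),4))
    if np.linalg.norm(f)>8: print("ABORT"); break
else:
    w=W[-1].copy(); w[1]+=190; T,O=tcp(*w,L); print(bot.inverse_kinematics(T,O)); bot.line_to(T,ori=O,rate=.12)
    print((bot.read_force()-f0).round(1))
print(bot.read_time(),bot.read_position())
E
```

```text
[ 44. -39.] 3.0 [-0.2  0.5 -0.9] [-0.01 -0.02 -0.03] 0.0237
[ 48. -33.] 6.0 [-0.5 -0.2 -0.3] [ 0.04  0.01 -0.08] 0.0236
[ 48. -27.] 10.5 [0.6 1.1 0.7] [ 0.13 -0.01 -0.07] 0.0239
[ 46. -21.] 13.5 [0.4 0.9 0.2] [ 0.25  0.01 -0.01] 0.0236
[ 40. -19.] 13.5 [-0.3  0.7  1.3] [ 0.19 -0.03 -0.04] 0.0234
[ 34. -19.] 13.5 [ 0.1  0.8 -0.2] [ 0.16  0.01 -0.02] 0.0238
[ 28. -15.] 15.0 [ 0.2 -0.5  0.5] [ 0.23  0.02 -0.06] 0.0237
[ 22. -15.] 15.0 [-0.5 -0.2  0.2] [ 0.25  0.02 -0.05] 0.0237
[ 16. -15.] 15.0 [ 0.2 -0.  -0.5] [ 0.2   0.05 -0.1 ] 0.0236
[ 10. -13.] 15.0 [-0.8  0.9 -0. ] [ 0.28 -0.03 -0.11] 0.0232
[ 4. -9.] 16.5 [-0.3  0.2 -0.8] [ 0.23  0.05 -0.05] 0.0234
[-2. -9.] 16.5 [-0.2  0.7 -0. ] [ 0.19 -0.01 -0.01] 0.0237
[-8. -7.] 16.5 [-1.2  1.1 -0.1] [ 0.28 -0.   -0.01] 0.0236
[-14.  -5.] 16.5 [-0.2  0.9  0.2] [ 0.27  0.01 -0.02] 0.0239
[-20.  -3.] 16.5 [-0.7  1.2 -0.5] [ 0.28  0.   -0.04] 0.0238
[-26.  -1.] 16.5 [-0.9  0.5  0.4] [ 0.28  0.03 -0.07] 0.0237
[-32.   1.] 16.5 [-0.2  1.2  0.2] [ 0.23 -0.02 -0.08] 0.0238
[-38.   1.] 16.5 [-0.1  1.  -0.5] [ 0.2   0.01 -0.07] 0.0235
[-44.   3.] 16.5 [-0.9  1.2  0.5] [0.24 0.04 0.01] 0.0238
[-50.   5.] 16.5 [ 0.1  1.  -0.5] [ 0.2   0.07 -0.07] 0.0238
[-54.   7.] 16.5 [-0.4  0.7  0. ] [ 0.25  0.09 -0.04] 0.024
[-0.16228586 -0.05771437  1.58542429 -0.07664039  1.59650881 -0.22426431]
[ 0.3  0.5 -0.2]
19.175 [ 0.53682913 -0.06528524  0.27156273]
```

```bash
python3 - <<'E'
from h import *
bot.sleep(.5)
for n in("side","top"):
    im,d=optics.snapshot(n); W=cloud(n,d)
    cv2.imwrite(f"pics/{n}4.png",im[:,:,::-1] if n=="top" else cv2.resize(im[80:320,200:440,::-1],None,fx=2.4,fy=2.4))
    q=np.stack([(W-C)@WX,(W-C)@WY,W[...,2]-.062],-1)*1e3
    m=(abs(q[...,0]+1)<9)&(q[...,1]>-190)&(q[...,1]<75)&(q[...,2]>60)&(q[...,2]<290)&(im.min(2)>120)
    e=(q[...,1]>35)&m; print(n,m.sum(),"y",np.percentile(q[m][:,1],[2,98]).round(),"z",np.percentile(q[m][:,2],[1,99]).round())
    k=(abs(q[...,0])<15)&(abs(q[...,1]-140)<15)&(q[...,2]>20)&(q[...,2]<85); print(" knob z",np.percentile(q[k][:,2],[50,95]).round(1))
print(bot.read_velocity() if hasattr(bot,"read_velocity") else abs(bot.read_joint_velocities()).max(),bot.read_opening(),bot.read_time())
E
```

```text
side 204 y [-167.  -70.] z [223. 250.]
 knob z [53.2 70.6]
top 133 y [-167. -105.] z [225. 246.]
 knob z [66.4 72.9]
0.0011310942498463429 0.023790823330138766 19.775
```

View pics/side4.png

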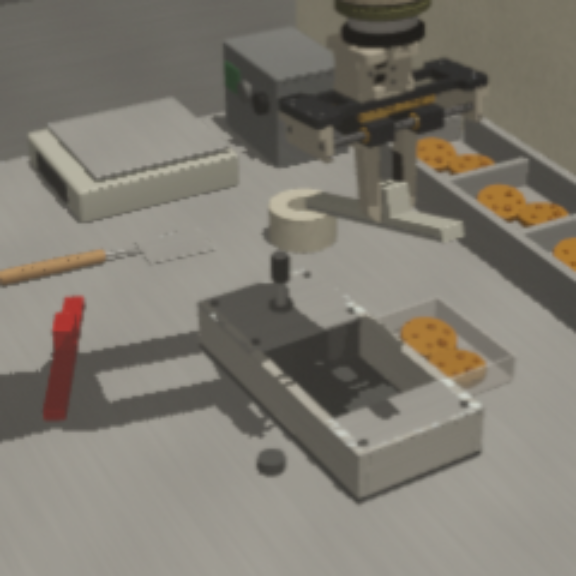

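The bar hangs free in the gripper (crop 310–460, 195–240), the knob is still up at (281,268), and the well is empty with the trays and nut in place.

```bash
python3 -c "
from rig import bot
print(bot.read_opening(),bot.read_time()); bot.sign_off()"
```

```text
0.023790823330138766 19.775
the job is handed in; nothing more can be done
```

The scraper bar is out of the well and held still in the gripper. I handed the job in at 19.8 s of the 58 s allowed.

**What I did:** I pulled the lock knob up until the force rose to about 25 N at its stop, and left it there. I gripped the white bar's block at 50 N, slid the bar about 45 mm towards the knob, and tilted the near end up to about 16.5°. I then drew it out diagonally along a path planned with about 5 mm clearance and lifted it clear.

**Last checks:**
- **Grip:** the fingers stood at 23.8 mm on the 24 mm block, and the arm was at rest.
- **Contact:** force changes stayed at or below about 1.5 N during the extraction, so I saw no sign of the bar catching.
- **Height:** the near end measured about 223–250 mm above the deck in both views. The lowest (far) end should be about 160 mm up; that is computed from the arm's pose, because the height check in the pictures covered only the near part of the bar.
- **Lock:** the last pictures show the knob still up. Its rim measured about 66–73 mm above the deck, against 66 mm expected, with a few millimetres of depth noise.
- **Surroundings:** the tray beside the well, nut, turner, label roll and red bar were in place in the last side crop. I didn't check the empty tray, bottle, thermometer or orange bar again, but the arm did not go near them.

No check failed.

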